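Set a turning blank against the fence and flip stop of a sawing board

ROBOT

A 7-joint arm with a two-finger parallel gripper is mounted at the origin on the work surface. World frame = base frame: x ahead of the robot, y to its left, z up, the work surface at z = 0. Lengths are in m, angles in rad, forces in N, time in s.
With the tool pointing down it reaches from about 0.35 to 0.9 m from the base axis. Payload 8.1 kg.
Tool frame: the origin (TCP) lies midway between the tips of the shut fingers; the grasp point (between the pads) lies 19 mm behind it (hold_point_z is the distance from the TCP to the grasp point, in m); z points along the fingers, y is the line along which they close (so a half turn about z gives the same grasp; the last joint's range is limited). The gripper opens to 92 mm and grips with 3 to 60 N. Pads are 19 mm wide; open, the fingers measure 130 mm over their backs; the gripper's body (75 mm by 190 mm) begins 47 mm behind the grasp point.
Start: joints at [1.13, 0.434, 0.025, 1.573, -0.012, 1.134, -0.075], TCP at [0.207, -0.59, 0.227] pointing down, gripper open.
Joint ranges: [-2.62, 2.62], [-0.44, 2.09], [-1.27, 1.32], [0.08, 2.57], [-1.32, 4.46], [0.12, 2], [-2.74, 2.74]. Speed limits (rad/s): [2.22, 2.22, 3.01, 3.01, 3.14, 3.14, 3.14].

INTERFACE

Orientations are given as a unit quaternion [x, y, z, w].
In Python, from bench import sense, capture, sign_off, hold_point_z gives the robot as it stands.
- The arm moves only by the tool carry_out, never from a script. Its argument "motion" is a list that holds one entry, the list of rows, each a list of 6 numbers: the shift along the tool's x, y, z in mm, then the turn, a rotation vector about the tool's x, y, z in degrees. In form: [[[x, y, z, ax, ay, az], ...]]. A call has exactly 8 rows; each row shifts and turns the commanded pose from where the row before left it, along the tool's axes as they then stand; what a row does not reach is not made up. A row lasts 1/8 s, in which the tool goes at most 62.5 mm and 10.7 degrees, less where a joint would pass 70% of its speed; a pose out of reach is approached as far as the arm can. A call is refused whole if a number of a shift passes 62.5 or a number of a turn 10.7, either way. A call with a gripper value outside its range is refused whole. "grip" is the opening, from -1 (shut) to 1 (fully open), so that 0 is half open, set as the call begins (left out, the last holds). The fingers move at their own pace and stop on an object; the grip force is fixed at half the most. Time passes only in rows, so rows that do not move let the fingers close, or fill a call up. It gives the time, the measured TCP pose, the force, the opening and the grip force at its end, in the units of the state.
- sense(): the state, without advancing time (a new reading comes with each control period).
- capture(name): name is "side" or "top" or "wrist"; returns a dict with "image" (384x512x3 uint8, blue, green, red), "z_map" (384x512 float32, m along the optical axis (not along the pixel's ray), 0 where there is no reading), "intrinsics" (3x3 intrinsics, pixels), "world_from_camera" (4x4, takes a point from camera to world coordinates); the wrist camera has in their place "hand_eye" (4x4, takes a point from camera to tool coordinates, whose origin is the TCP and whose axes are the flange's). Camera axes: x right, y down, z forward; pixel columns grow to the right and rows downward; lengths in m; the calibration is good to about 2 mm. A picture is of the moment at which its call begins: read the wrist's pose just before it.
- sign_off(): hands the job in; it is judged then, once.
The state is a dict: "clock": time; "qpos": joint angles; "qd": joint speeds; "joint_torque": joint torques, N m; "position": TCP position; "ee_rot": TCP orientation; "wrist_force": force on the tool from outside, world axes, zero at the start; "moment": the same for the moment, N m; "opening": finger opening in m; "grasp_force": force on a finger pad.
Only numpy, scipy, OpenCV 4.12 (cv2) and the standard library are available. Lean on these libraries where they do the work, as an engineer would, in place of code of your own. Each camera call takes 0.05 s, during which the arm holds its last target. There are 200 camera calls.

TASK

Get the long square wooden blank on the sawing board ready for sawing to length: swing the raised flip stop fully down in front of the fence, and push the blank along the board until its long side lies flat against the fence and its end butts against the stop. Do it by pushing gently with the fingertips: do not grip, lift or tip the blank, do not shift the stop along the fence, and leave the other things where they are.

Things in the scene. Friction and masses are not known exactly. Their poses are not given: they have to be found in the camera images.
- board: The sawing board, fixed on the bench: plywood base 280 (x) x 560 (y) x 12 mm. Origin: centre of its underside, at bench level; x points across it to the fence (roughly away from the robot), y along the fence to the robot's left, z up. The 36 mm thick wooden fence runs along its far edge, front face at x = +100, top 62 over the bench. Black knobs, 26 wide, top at 28, at x = -115, y = +-255.
- fence_face (a point): Point on the front face of the fence, half way along it, 34.5 mm above the bench; axes as the board's. A 2 mm saw kerf crosses fence and base 70 mm to the right (-y) of it.
- stop_pivot (a point): Pivot of the flip stop, in the plane of its stop face: 18 mm behind the fence's front face, 84 over the bench. The stop is clamped on the fence, 60 to 140 mm left of its middle (varies), and will not slide under less than 90 N. Its aluminium carriage, 20 to 60 mm to the left (+y) of this point, is 34 deep, 32 high over the fence's top; its black knob ends 50 over the top.
- stop_face (a point): Middle of the right-hand (-y) side of the blade of the flip stop's grey arm: the side that the blank's end must meet. Turns with the arm. Arm down: 26 mm in front of the fence's front face, 50 mm over the bench. The arm is an L-shaped plate, from this plane 18 mm to the left (+y).
- stop_arm (a joint): Arm angle about the pivot, axis along the board's y: 0 = fully down (rigid end stop), 1.57 = raised, blade level and pointing to the robot over the base. When down, from the pivot: leg 64 mm forwards (-x), 10 above to 10 below it; blade 24 to 64 in front of it, hanging to 64 below. Stiff: stays where left; 2 to 5 N downwards near its front end swings it, at last on top of the leg.
- blank: The loose square turning blank, plain mid-brown wood, 45 x 220 x 45 mm, about 0.3 kg, lying on the base to the right of the stop, askew and away from the fence. Origin at the centre of its underside; y along its length, pointing to its left end (the one nearer the stop), x across it to its fence side, z up.
- blank_center (a point): Centre of the blank.
- blank_far_left (a point): Left end of the blank's fence-side long face, at half height.
- blank_far_right (a point): Right end of the blank's fence-side long face, at half height.
- blank_end (a point): Middle of the blank's left end face, which must meet the stop.
- offcut: Loose short wooden offcut, 45 x 60 x 45 mm, on the left part of the base, in front of the fence; origin under its centre. Leave it alone.
- saw: Back saw lying flat on the bench to the right of the board, about 340 x 115 mm, 18 mm high, long side along its x. Leave it alone.
- mallet: Turned wooden mallet standing on its head left of the board, 84 mm across, 205 mm tall; origin under its centre. Leave it alone.
- glue: Glue bottle left of the board, 60 mm across, about 170 mm tall; origin under its centre. Leave it alone.
Not all that is in view belongs to the job. Of the things shaped like the blank, the brown one is meant.

How it is judged:
At the end, for the whole second after the job is handed in: The stop arm is down (within 0.06 rad), the blank lies still and flat on the base, both ends of its fence-side face are within 3 mm of the fence and its left end is within 3 mm of the stop face (value of joint stop_arm below 0.06 rad and x of each of blank_far_left, blank_far_right in the frame of fence_face above -0.003 m and y of blank_end in the frame of stop_face between -0.003 and 0.003 m and z of blank_center in the frame of board below 0.0375 m and linear speed of blank below 0.01 m/s); the robot touches nothing.
It fails at once if the blank is lifted off the base (more than 8 mm) or carried (z of blank_center in the frame of board above 0.0425 m).
It fails at once if the blank is tipped (more than 0.2 rad) (angle between blank's own z axis and vertical above 0.2 rad).
It fails at once if the stop is shifted along the fence (more than 3 mm) (distance of stop_pivot from where it was at the start of the episode above 0.003 m).
It fails at once if the offcut, saw, mallet or glue is disturbed (moved more than 20 mm) (distance of any of offcut, saw, mallet, glue from where it was at the start of the episode above 0.02 m).
It fails at once if the blank is gripped, or shoved with more than 35 N (contact force between the fingers and blank above 35 N).
It also fails if it takes over 72 s, if anything falls off the work surface, if the arm or the gripper's body presses on something with over 40 N, if the wrist force passes 120 N, or if a joint passes its speed limit or range.

## Working session

There is one attempt and no reset: what is moved stays moved. The work goes in short steps, Python scripts to look and compute and a tool call to move; the robot and the scene stay as the last step left them, time stands still between calls to the robot, and variables do not carry over. Pictures are saved under pics/ and viewed, at most 10 in all, crops included, and the job is handed in when it is done.

Besides the shell and the picture viewer there is one more tool, called as name(argument=value, ...), one argument or row to a line, values as JSON. carry_out: Moves the arm, as the interface text tells. Its arguments: {"type":"object","properties":{"motion":{"type":"array","items":{"type":"array","items":{"type":"array","items":{"type":"number"}}}},"grip":{"type":"number"}},"required":["motion"]}

```bash
mkdir -p pics; ls; python3 - <<'E'
from bench import sense,capture,hold_point_z
import cv2,numpy as np
s=sense();print({k:np.round(v,3).tolist() for k,v in s.items()})
for n in("top","side"):
    c=capture(n);cv2.imwrite(f"pics/{n}0.png",c["image"]);print(n,np.round(c["intrinsics"],1).tolist(),np.round(c["world_from_camera"],3).tolist())
    np.savez(f"{n}0.npz",**c)
E
```

```text
pics
{'clock': 0.0, 'qpos': [1.13, 0.435, 0.025, 1.574, -0.012, 1.134, -0.075], 'qd': [-0.001, 0.0, 0.001, -0.001, -0.0, 0.0, 0.001], 'joint_torque': [0.001, -66.785, 0.985, -31.446, -0.061, 0.043, 0.0], 'position': [0.207, -0.589, 0.226], 'ee_rot': [0.986, 0.168, -0.0, -0.001], 'wrist_force': [-0.286, 0.096, -0.141], 'moment': [-0.013, -0.054, -0.02], 'grasp_force': 0.0, 'opening': 0.092}
top [[406.4, 0.0, 253.7], [0.0, 406.4, 189.7], [0.0, 0.0, 1.0]] [[0.012, -0.988, 0.156, 0.263], [-1.0, -0.014, -0.009, 0.016], [0.012, -0.156, -0.988, 1.472], [0.0, 0.0, 0.0, 1.0]]
side [[481.8, 0.0, 242.9], [0.0, 481.8, 184.2], [0.0, 0.0, 1.0]] [[0.943, -0.23, 0.241, 0.058], [-0.333, -0.623, 0.708, -1.284], [-0.012, -0.748, -0.664, 1.311], [0.0, 0.0, 0.0, 1.0]]
```

View pics/top0.png

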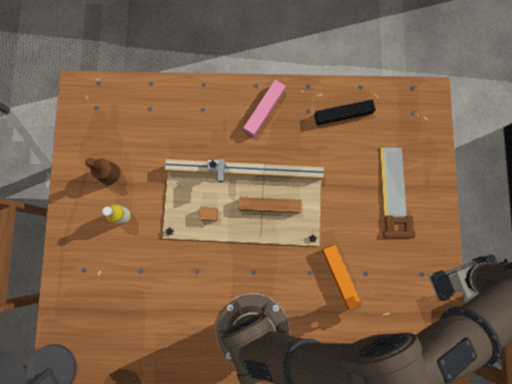

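View pics/side0.png

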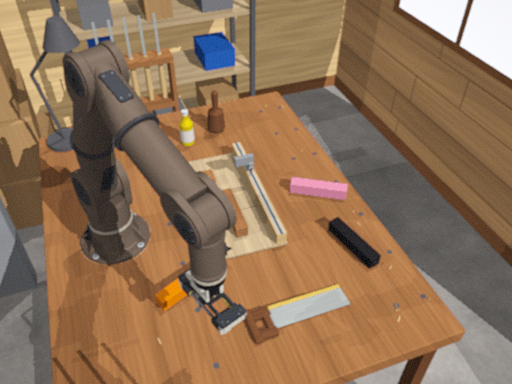

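Top view: the board spans about (163,160)–(323,245) and the stop arm is at (220,170). The blank is at (270,205), the offcut at (208,214), and the knobs at (169,231) and (312,238). Next I'll measure these roughly.

```bash
cat > h.py <<'E'
import numpy as np,cv2
from scipy.spatial.transform import Rotation as R
def cast(uv,K,T,z):
    uv=np.atleast_2d(uv).astype(float)
    d=np.c_[uv,np.ones(len(uv))]@np.linalg.inv(K).T@T[:3,:3].T
    o=T[:3,3]; return (o+d*((z-o[2])/d[:,2])[:,None])
def toolT(s):
    T=np.eye(4);T[:3,:3]=R.from_quat(s["ee_rot"]).as_matrix();T[:3,3]=s["position"];return T
def cloud(c,T):
    z=c["z_map"];v,u=np.mgrid[:z.shape[0],:z.shape[1]]
    p=np.stack([u,v,np.ones_like(u)],-1)@np.linalg.inv(c["intrinsics"]).T*z[...,None]
    return p@T[:3,:3].T+T[:3,3]
E
python3 - <<'E'
from h import *
c=dict(np.load("top0.npz"));K,T=c["intrinsics"],c["world_from_camera"]
im=c["image"];hsv=cv2.cvtColor(im,cv2.COLOR_BGR2HSV);P=cloud(c,T)
def blobs(m,box,z,name):
    k=np.zeros(m.shape,np.uint8);x0,y0,x1,y1=box;k[y0:y1,x0:x1]=m[y0:y1,x0:x1]
    for q in cv2.findContours(k,cv2.RETR_EXTERNAL,cv2.CHAIN_APPROX_NONE)[0]:
        if cv2.contourArea(q)<12:continue
        r=cv2.minAreaRect(q);b=cast(cv2.boxPoints(r),K,T,z)
        print(name,np.round(r[0],1),np.round(b.mean(0),3),"sides",np.round([np.linalg.norm(b[0]-b[1]),np.linalg.norm(b[1]-b[2])],3),"corners",np.round(b[:,:2],3).tolist())
m=(hsv[...,2]<60).astype(np.uint8)
blobs(m,(160,220,182,242),.028,"knobL");blobs(m,(302,228,324,248),.028,"knobR")
for p in((205,214),(270,205),(230,235),(235,178),(220,175),(300,180)): print(p,im[p[1],p[0]],hsv[p[1],p[0]],np.round(P[p[1],p[0]],3))
m=((hsv[...,1]>110)&(hsv[...,2]<190)).astype(np.uint8)
blobs(m,(230,190,310,220),.057,"blank");blobs(m,(192,200,224,225),.057,"offcut")
cv2.imwrite("pics/topc.png",cv2.resize(im[150:255,155:335],None,fx=4.4,fy=4.4,interpolation=cv2.INTER_CUBIC))
E
```

```text
knobL [169. 231.] [0.339 0.299 0.028] sides [0.014 0.014] corners [[0.346, 0.307], [0.346, 0.292], [0.332, 0.292], [0.332, 0.306]]
knobR [312. 238.] [ 0.321 -0.207  0.028] sides [0.014 0.014] corners [[0.328, -0.2], [0.328, -0.214], [0.314, -0.214], [0.314, -0.199]]
(205, 214) [ 75 123 174] [ 15 145 174] [0.398 0.171 0.06 ]
(270, 205) [ 67 107 154] [ 14 144 154] [ 0.433 -0.056  0.059]
(230, 235) [132 167 189] [ 18  77 189] [0.329 0.084 0.012]
(235, 178) [ 77  97 114] [ 16  83 114] [0.535 0.07  0.016]
(220, 175) [157 154 150] [103  11 157] [0.52  0.115 0.145]
(300, 180) [ 75  99 115] [ 18  89 115] [ 0.532 -0.168  0.01 ]
blank [269.5 204.5] [ 0.435 -0.054  0.057] sides [0.05  0.217] corners [[0.413, 0.055], [0.464, 0.053], [0.456, -0.163], [0.406, -0.161]]
offcut [208.  213.5] [0.4   0.16  0.057] sides [0.063 0.046] corners [[0.423, 0.193], [0.423, 0.13], [0.378, 0.129], [0.377, 0.191]]
```

View pics/topc.png

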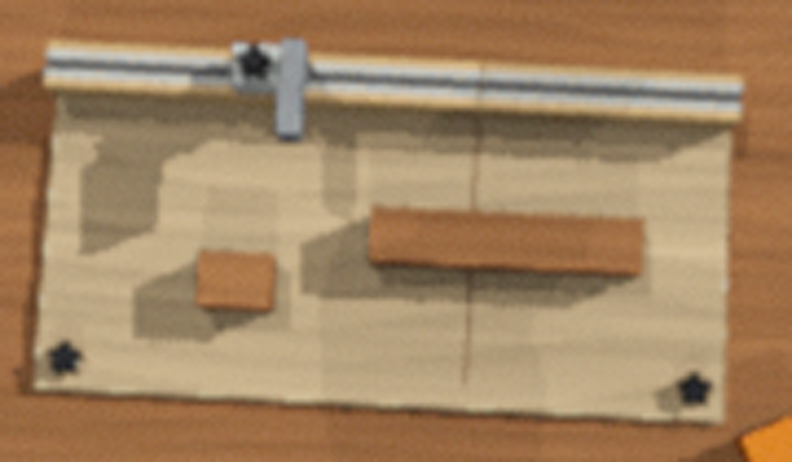

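carry_out(
  motion=[
    [[0, 0, -30, 0, 0, 7.1], [0, 0, -30, 0, 0, 7.1], [0, 0, -30, 0, 0, 7.1], [20, -50, -20, 0, 0, 0], [20, -50, 0, 0, 0, 0], [20, -50, 0, 0, 0, 0], [20, -50, 0, 0, 0, 0], [20, -50, 0, 0, 0, 0]],
  ],
  grip=-1,
)

```text
clock: 1.1
position: [0.3159, -0.3414, 0.3365]
ee_rot: [1.0, -0.017, -0.0, -0.0]
wrist_force: [1.2, -0.3, 0.7]
opening: 0.0161
grasp_force: 0.0
```

carry_out(
  motion=[
    [[20, -50, 0, 0, 0, 0], [20, -50, 0, 0, 0, 0], [10, -50, 0, 0, 0, 0], [0, -50, 0, 0, 0, 0], [0, -50, 0, 0, 0, 0], [0, -50, 0, 0, 0, 0], [0, -50, 0, 0, 0, 0], [0, 0, 0, 0, 0, 0]],
  ],
)

```text
clock: 2.1
position: [0.3771, 0.0083, 0.3368]
ee_rot: [1.0, -0.014, 0.0, -0.0]
wrist_force: [-0.4, -1.4, -0.5]
opening: 0.0003
grasp_force: 0.0
```

```bash
python3 - <<'E'
from bench import sense,capture
import cv2,numpy as np
s=sense();print({k:np.round(v,3).tolist() for k,v in s.items() if k in("clock","position","ee_rot","wrist_force","qpos","opening")})
c=capture("wrist");cv2.imwrite("pics/w1.png",c["image"]);np.savez("w1.npz",position=s["position"],ee_rot=s["ee_rot"],**c)
print(np.round(c["intrinsics"],1).tolist(),np.round(c["hand_eye"],3).tolist())
E
```

```text
{'clock': 2.1, 'qpos': [0.319, -0.038, -0.454, 1.895, -0.018, 1.28, -1.727], 'position': [0.377, 0.008, 0.337], 'ee_rot': [1.0, -0.014, 0.0, -0.0], 'wrist_force': [-0.44, -1.439, -0.503], 'opening': 0.0}
[[284.4, 0.0, 253.2], [0.0, 284.4, 191.2], [0.0, 0.0, 1.0]] [[-0.0, -0.966, -0.258, 0.067], [1.0, -0.0, 0.001, 0.002], [-0.001, -0.258, 0.966, -0.157], [0.0, 0.0, 0.0, 1.0]]
```

View pics/w1.png

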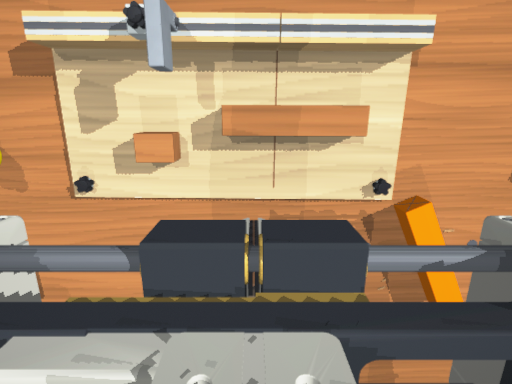

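Wrist view: the blank is at (222–370, 105–136), the fence front edge near row 43, and the raised stop arm at (145–172, 0–70). The shut fingers are at (143–365, 220–295). I'll measure with colour, depth and rays.

```bash
python3 - <<'E'
from h import *
c=dict(np.load("w1.npz"));K=c["intrinsics"];T=toolT(c)@c["hand_eye"];im=c["image"];hsv=cv2.cvtColor(im,cv2.COLOR_BGR2HSV);P=cloud(c,T)
def rect(m,box,z,n):
    k=np.zeros(m.shape,np.uint8);x0,y0,x1,y1=box;k[y0:y1,x0:x1]=m[y0:y1,x0:x1]
    q=max(cv2.findContours(k,cv2.RETR_EXTERNAL,cv2.CHAIN_APPROX_NONE)[0],key=cv2.contourArea)
    w=cast(q[:,0],K,T,z)[:,:2].astype(np.float32);r=cv2.minAreaRect(w);print(n,np.round(r[0],4),np.round(r[1],3),round(r[2],2));return np.array(r[0])
dk=hsv[...,2]<60
a=rect(dk,(65,165,105,200),.028,"kL");b=rect(dk,(365,170,400,200),.028,"kR")
y=(a-b)/np.linalg.norm(a-b);x=np.array([y[1],-y[0]]);O=(a+b)/2+.115*x;print("knob dist",np.linalg.norm(a-b),"yaw",np.degrees(np.arctan2(-y[0],y[1])),"O",O)
Bm=lambda p:np.c_[(p[:,:2]-O)@x,(p[:,:2]-O)@y]
# base front edge & fence
top=(abs(P[...,2]-.0585)<.008)&(hsv[...,1]>110)
rect(top,(200,95,390,145),.057,"blank");rect(top,(120,120,195,170),.057,"offcut")
# fence top front edge: depth cloud
f=(abs(P[...,2]-.062)<.006)&(np.arange(384)[:,None]<60)
pts=[]
for u in list(range(40,130,6))+list(range(190,430,6)):
    v=np.where(f[:,u])[0]
    if len(v):pts.append((u,v.max()+.5))
w=cast(pts,K,T,.062)[:,:2];l=cv2.fitLine(w.astype(np.float32),cv2.DIST_HUBER,0,.01,.01).ravel();print("fence edge",l, "board x,y of it",np.round(Bm(l[None,2:]),4),"yaw",np.degrees(np.arctan(-l[0]/l[1])))
# stop arm: points above .1 in box
m=(P[...,2]>.1)&(P[...,2]<.2);m[90:]=0;m[:,:100]=0;m[:,220:]=0
q=P[m];bq=Bm(q)
print("arm z",np.percentile(q[:,2],[1,50,99]))
hi=q[:,2]>.135;print("arm top x",np.percentile(bq[hi,0],[1,50,99]),"y",np.percentile(bq[hi,1],[1,5,50,95,99]))
for p in((247,100),(300,120),(158,140),(240,170),(300,60)):print(p,np.round(P[p[1],p[0]],4))
for p in((160,260),(230,230),(240,230),(256,230),(350,230),(240,280)):print("finger",p,np.round((np.linalg.inv(toolT(c))@np.r_[P[p[1],p[0]],1])[:3],4))
E
```

```text
kL [0.3403 0.2926] [0.024 0.03 ] 23.73
kR [ 0.3232 -0.2075] [0.028 0.024] 88.4
knob dist 0.5003772412920063 yaw -1.9619612603557417 O [0.44669755 0.03864294]
blank [ 0.4358 -0.0572] [0.218 0.043] 88.4
offcut [0.401  0.1575] [0.061 0.044] 88.4
fence edge [0.03682885 0.9993216  0.54153633 0.01317699] board x,y of it [[ 0.0957 -0.0222]] yaw -2.1106148
arm z [0.10240148 0.14473618 0.14885178]
arm top x [0.05157152 0.08560829 0.11769687] y [0.06709679 0.06734944 0.07440227 0.08371559 0.08472294]
(247, 100) [0.4688 0.0141 0.0105]
(300, 120) [ 0.4358 -0.0651  0.0556]
(158, 140) [0.4123 0.1506 0.0558]
(240, 170) [0.3541 0.03   0.0107]
(300, 60) [ 0.5263 -0.071   0.0102]
finger (160, 260) [ 0.0308 -0.0229 -0.09  ]
finger (230, 230) [ 0.0348 -0.0053 -0.0792]
finger (240, 230) [ 0.0343 -0.0024 -0.0782]
finger (256, 230) [ 0.0072  0.0031 -0.0135]
finger (350, 230) [ 0.0348  0.0301 -0.0793]
finger (240, 280) [ 0.0245 -0.002  -0.0893]
```

carry_out(
  motion=[
    [[33, -27, 0, 0, 0, 0.4], [33, -27, 30, 0, 0, 0], [33, -27, 40, 0, 0, 0], [34, -27, 40, 0, 0, 0], [0, 0, 40, 0, 0, 0], [0, 0, 20, 0, 0, 0], [0, 0, 0, 0, 0, 0], [0, 0, 0, 0, 0, 0]],
  ],
)

```text
clock: 3.15
position: [0.5153, 0.1068, 0.1675]
ee_rot: [1.0, -0.021, 0.0, 0.0]
wrist_force: [-0.4, 0.5, 0.2]
opening: 0.0004
grasp_force: 0.0
```

carry_out(
  motion=[
    [[0, 0, 7, 0, 0, 0], [0, 0, 7, 0, 0, 0], [0, 0, 7, 0, 0, 0], [0, 0, 6, 0, 0, 0], [0, 0, 6, 0, 0, 0], [0, 0, 6, 0, 0, 0], [0, 0, 6, 0, 0, 0], [0, 0, 0, 0, 0, 0]],
  ],
)

```text
clock: 4.15
position: [0.4914, 0.1078, 0.1167]
ee_rot: [1.0, -0.017, -0.02, 0.005]
wrist_force: [-68.3, 3.4, 34.2]
opening: 0.0005
grasp_force: 35.5
```

```bash
python3 - <<'E'
from bench import sense,capture
from h import *
s=sense();print({k:np.round(v,3).tolist() for k,v in s.items() if k in("clock","position","ee_rot","wrist_force","moment")})
a=capture("side");w=capture("wrist")
np.savez("side1.npz",**a)
i=cv2.resize(a["image"][110:270,150:310],None,fx=2.4,fy=2.4,interpolation=cv2.INTER_CUBIC)
cv2.imwrite("pics/j1.png",np.hstack([i,cv2.resize(w["image"][:,60:460],(400,384))]))
E
```

```text
{'clock': 4.15, 'position': [0.491, 0.108, 0.117], 'ee_rot': [1.0, -0.017, -0.02, 0.005], 'wrist_force': [-68.31, 3.392, 34.206], 'moment': [0.944, 15.954, 0.035]}
```

View pics/j1.png

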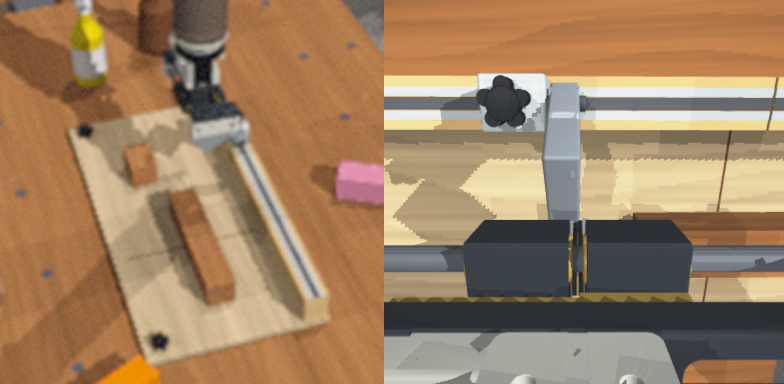

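The finger slid onto the blade's front face, where the push runs through the pivot and jams. I'll back off, rise, and press on the top of the leg instead.

carry_out(
  motion=[
    [[-12, 0, 0, 0, 0, 0], [-12, 0, 0, 0, 0, 0], [-12, 0, 0, 0, 0, 0], [0, 0, -20, 0, 0, 0], [0, 0, -30, 0, 0, 0], [0, 0, -10, 0, 0, 0], [0, 0, 0, 0, 0, 0], [0, 0, 0, 0, 0, 0]],
  ],
)

```text
clock: 5.25
position: [0.4782, 0.1087, 0.1808]
ee_rot: [1.0, -0.021, -0.001, 0.0]
wrist_force: [0.4, 0.8, -0.4]
opening: 0.0006
grasp_force: 0.0
```

```bash
python3 - <<'E'
from bench import sense,capture
from h import *
s=sense();c=capture("wrist");T=toolT(s)@c["hand_eye"];P=cloud(c,T)
O=np.array([.4467,.0386]);t=np.radians(-2.05);x=np.array([np.cos(t),np.sin(t)]);y=np.array([-np.sin(t),np.cos(t)])
d=P[...,:2]-O;bx=d@x;by=d@y
print(s["position"],s["ee_rot"],s["wrist_force"])
m=(abs(by-.076)<.005)&(P[...,2]>.05)&(bx>.02)&(bx<.14)&(P[...,2]<.17)
for a in np.arange(.02,.14,.006):
    k=m&(bx>=a)&(bx<a+.006)
    if k.sum():print(round(a+.003,3),np.round(np.percentile(P[...,2][k],[5,50,95]),4))
m=(P[...,2]>.1)&(bx>.03)&(bx<.12)&(abs(by-.07)<.018);print("y",np.percentile(by[m],[1,50,99]))
E
```

```text
[0.47818934 0.10870725 0.18077827] [ 9.99787216e-01 -2.06192968e-02 -5.71684315e-04  2.02279877e-04] [ 0.37778518  0.7730286  -0.43324283]
0.029 [0.1088 0.1096 0.1104]
0.035 [0.1103 0.1117 0.1133]
0.041 [0.1137 0.1151 0.1167]
0.047 [0.1165 0.1184 0.1206]
0.053 [0.1204 0.1221 0.1236]
0.059 [0.1236 0.125  0.1271]
0.065 [0.127  0.1285 0.1304]
0.071 [0.13   0.1318 0.1337]
0.077 [0.1337 0.1354 0.1371]
0.083 [0.1367 0.1385 0.1405]
0.089 [0.1399 0.1419 0.1437]
0.095 [0.1351 0.1404 0.1437]
0.101 [0.1251 0.1296 0.1342]
0.107 [0.1143 0.1193 0.1239]
0.113 [0.1038 0.1085 0.1129]
0.119 [0.0923 0.0977 0.1023]
0.125 [0.0821 0.0863 0.0915]
0.131 [0.0605 0.0614 0.0623]
y [0.05256118 0.06935508 0.08758085]
```

carry_out(
  motion=[
    [[0, -5, 20, 0, 0, 0], [0, 0, 25, 0, 0, 0], [0, 0, 12, 0, 0, 0], [0, 0, 5, 0, 0, 0], [0, 0, 5, 0, 0, 0], [0, 0, 5, 0, 0, 0], [0, 0, 5, 0, 0, 0], [0, 0, 5, 0, 0, 0]],
  ],
)

```text
clock: 6.3
position: [0.4761, 0.1141, 0.099]
ee_rot: [1.0, -0.02, -0.002, 0.0]
wrist_force: [-9.9, 1.3, 1.9]
opening: 0.0006
grasp_force: 4.4
```

carry_out(
  motion=[
    [[-6, 0, 0, 0, 0, 0], [0, 0, -35, 0, 0, 0], [0, 0, -35, 0, 0, 0], [24, 0, 0, 0, 0, 0], [24, 0, 0, 0, 0, 0], [0, 0, 15, 0, 0, 0], [0, 0, 8, 0, 0, 0], [0, 0, 0, 0, 0, 0]],
  ],
)

```text
clock: 7.3
position: [0.5193, 0.1122, 0.1457]
ee_rot: [1.0, -0.02, -0.001, 0.0]
wrist_force: [0.3, -0.0, 1.2]
opening: 0.0004
grasp_force: 0.0
```

carry_out(
  motion=[
    [[0, 0, 5, 0, 0, 0], [0, 0, 5, 0, 0, 0], [0, 0, 5, 0, 0, 0], [0, 0, 5, 0, 0, 0], [0, 0, 5, 0, 0, 0], [0, 0, 4, 0, 0, 0], [0, 0, 0, 0, 0, 0], [0, 0, 0, 0, 0, 0]],
  ],
)

```text
clock: 8.3
position: [0.5029, 0.113, 0.1145]
ee_rot: [1.0, -0.018, -0.015, 0.004]
wrist_force: [-57.3, 2.4, 34.0]
opening: 0.0008
grasp_force: 32.7
```

carry_out(
  motion=[
    [[-12, 0, 0, 0, 0, 0], [-12, 0, 0, 0, 0, 0], [-8, 0, -10, 0, 0, 0], [0, 0, -20, 0, 0, 0], [0, 0, -30, 0, 0, 0], [0, 0, 0, 0, 0, 0], [0, 0, 0, 0, 0, 0], [0, 0, 0, 0, 0, 0]],
  ],
)

```text
clock: 9.3
position: [0.4885, 0.1133, 0.1772]
ee_rot: [1.0, -0.021, -0.0, 0.0]
wrist_force: [0.5, 0.1, -0.4]
opening: 0.0005
grasp_force: 0.0
```

```bash
cat > prof.py <<'E'
from bench import sense,capture
from h import *
s=sense();c=capture("wrist");T=toolT(s)@c["hand_eye"];P=cloud(c,T)
O=np.array([.4467,.0386]);t=np.radians(-2.05);x=np.array([np.cos(t),np.sin(t)]);y=np.array([-np.sin(t),np.cos(t)])
d=P[...,:2]-O;bx=d@x;by=d@y;p=s["position"][:2]-O
print(s["clock"],s["position"],"tcp f,by",.1137-p@x,p@y)
m=(abs(by-.076)<.005)&(P[...,2]>.063)&(bx>.02)&(bx<.14)&(P[...,2]<.165)
for a in np.arange(.02,.14,.006):
    k=m&(bx>=a)&(bx<a+.006)
    if k.sum():print("f",round(.1137-a-.003,3),np.round(np.median(P[...,2][k]),4))
E
python3 prof.py
```

```text
9.3 [0.48852771 0.11332517 0.17716061] tcp f,by 0.07457210065664777 0.07617359258699359
f 0.079 0.0633
f 0.073 0.0718
f 0.067 0.0855
f 0.061 0.0994
f 0.055 0.1156
f 0.049 0.1156
f 0.043 0.113
f 0.037 0.1106
f 0.031 0.1081
f 0.025 0.1054
f 0.019 0.103
f 0.013 0.1004
f 0.007 0.0977
f 0.001 0.0952
f -0.005 0.0928
f -0.011 0.0903
f -0.017 0.0632
```

The arm is now about 23° from down, with the leg's top corner at f≈55 and z≈0.118. I'll press the leg top at f≈40.

carry_out(
  motion=[
    [[18, 0, 0, 0, 0, 0], [17, 0, 0, 0, 0, 0], [0, 0, 25, 0, 0, 0], [0, 0, 25, 0, 0, 0], [0, 0, 8, 0, 0, 0], [0, 0, 5, 0, 0, 0], [0, 0, 5, 0, 0, 0], [0, 0, 4, 0, 0, 0]],
  ],
)

```text
clock: 10.35
position: [0.5241, 0.1123, 0.1061]
ee_rot: [1.0, -0.021, 0.0, -0.0]
wrist_force: [-1.7, 0.0, 2.2]
opening: 0.0003
grasp_force: 0.8
```

carry_out(
  motion=[
    [[0, 0, 4, 0, 0, 0], [0, 0, 4, 0, 0, 0], [0, 0, 3, 0, 0, 0], [0, 0, 3, 0, 0, 0], [0, 0, 0, 0, 0, 0], [0, 0, 0, 0, 0, 0], [0, 0, 0, 0, 0, 0], [0, 0, 0, 0, 0, 0]],
  ],
)

```text
clock: 11.35
position: [0.5237, 0.1122, 0.0938]
ee_rot: [1.0, -0.021, 0.0, 0.0]
wrist_force: [-11.3, -3.7, 30.1]
opening: 0.0004
grasp_force: 15.0
```

carry_out(
  motion=[
    [[0, 0, -30, 0, 0, 0], [0, 0, -50, 0, 0, 0], [-30, 35, -20, 0, 0, -0.3], [-35, 46, 0, 0, 0, 0], [-35, 46, 0, 0, 0, 0], [-35, 46, 0, 0, 0, 0], [0, 0, 0, 0, 0, 0], [0, 0, 0, 0, 0, 0]],
  ],
  grip=1,
)

```text
clock: 12.35
position: [0.383, -0.0558, 0.192]
ee_rot: [1.0, -0.018, 0.001, 0.0]
wrist_force: [0.2, 0.6, 0.6]
opening: 0.0756
grasp_force: 0.0
```

```bash
cat > look.py <<'E'
from bench import sense,capture
from h import *
import sys
s=sense();c=capture("wrist");T=toolT(s)@c["hand_eye"];P=cloud(c,T);K=c["intrinsics"];im=c["image"];hsv=cv2.cvtColor(im,cv2.COLOR_BGR2HSV)
O=np.array([.4467,.0386]);t=np.radians(-2.05);x=np.array([np.cos(t),np.sin(t)]);y=np.array([-np.sin(t),np.cos(t)])
B=lambda p:np.stack([(p[...,:2]-O)@x,(p[...,:2]-O)@y],-1)
b=B(P);print(s["clock"],np.round(s["position"],4),"tcp board",np.round(B(np.array(s["position"])),4),"yaw",round(np.degrees(2*np.arctan2(s["ee_rot"][1],s["ee_rot"][0])),2),np.round(s["wrist_force"],1))
m=((abs(P[...,2]-.0565)<.006)&(hsv[...,1]>120)&(b[...,0]<.15)&(b[...,0]>-.14)&(abs(b[...,1])<.28)).astype(np.uint8)
m=cv2.morphologyEx(m,cv2.MORPH_OPEN,np.ones((5,5)))
for q in cv2.findContours(m,cv2.RETR_EXTERNAL,cv2.CHAIN_APPROX_NONE)[0]:
    if cv2.contourArea(q)<150:continue
    w=B(cast(q[:,0],K,T,.057)).astype(np.float32);r=cv2.minAreaRect(w);print("wood: board centre",np.round(r[0],4),np.round(r[1],4),round(r[2],2))
f=(abs(P[...,2]-.062)<.004)&(b[...,0]>.08)
e=[]
for u in range(20,500,5):
    v=np.where(f[:,u])[0]
    if len(v)>3:e.append(B(cast((u,v.max()+.5),K,T,.062))[0])
e=np.array(e)
if len(e):print("fence edge x",np.round(np.percentile(e[:,0],[10,50,90]),4))
a=(b[...,1]>.05)&(b[...,1]<.10)&(P[...,2]>.075)&(b[...,0]>.04)&(b[...,0]<.085)&(P[...,2]<.12)
if a.sum():print("arm y",np.round(np.percentile(b[...,1][a],[2,50,98]),4),"z by x",[(round(k,3),round(float(np.median(P[...,2][a&(abs(b[...,0]-k)<.004)])),4)) for k in(.055,.065,.078)])
cv2.imwrite(sys.argv[1],im)
E
python3 look.py pics/l1.png
```

```text
12.35 [ 0.383  -0.0558  0.192 ] tcp board [-0.0603 -0.0966] yaw -2.09 [0.2 0.6 0.6]
wood: board centre [-0.0495  0.116 ] [0.0624 0.0435] 89.93
wood: board centre [-0.0076 -0.096 ] [0.0441 0.2178] 0.28
fence edge x [0.0955 0.0963 0.0964]
arm y [0.0671 0.0714 0.0845] z by x [(0.055, 0.0919), (0.065, 0.0925), (0.078, 0.0924)]
```

View pics/l1.png

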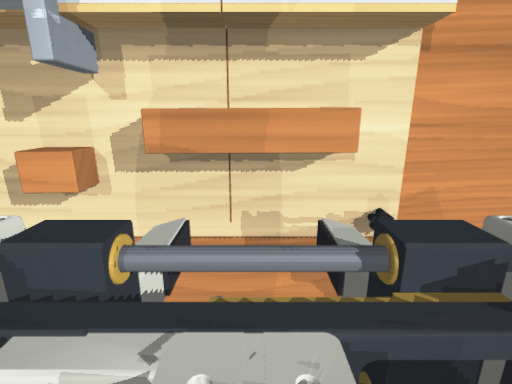

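The arm reads level and down (leg top z≈0.0925). The blank centre is at board (-0.008, -0.096), and the stop face is at y≈0.067. I'll push with both open fingertips towards the fence.

carry_out(
  motion=[
    [[0, 0, 40, 0, 0, 0], [0, 0, 50, 0, 0, 0], [0, 0, 40, 0, 0, 0], [0, 0, 25, 0, 0, 0], [12, 0, 0, 0, 0, 0], [5, 0, 0, 0, 0, 0], [5, 0, 0, 0, 0, 0], [5, 0, 0, 0, 0, 0]],
  ],
)

```text
clock: 13.4
position: [0.4094, -0.0568, 0.0373]
ee_rot: [1.0, -0.018, -0.0, 0.0]
wrist_force: [-3.0, 0.4, 2.8]
opening: 0.0916
grasp_force: 1.8
```

carry_out(
  motion=[
    [[5, 0, 0, 0, 0, 0], [6, 0, 0, 0, 0, 0], [7, 0, 0, 0, 0, 0], [8, 0, 0, 0, 0, 0], [8, 0, 0, 0, 0, 0], [8, 0, 0, 0, 0, 0], [6, 0, 0, 0, 0, 0], [4, 0, 0, 0, 0, 0]],
  ],
)

```text
clock: 14.4
position: [0.4619, -0.0585, 0.0367]
ee_rot: [1.0, -0.018, 0.0, -0.0]
wrist_force: [-4.3, -0.4, 2.5]
opening: 0.092
grasp_force: 1.9
```

carry_out(
  motion=[
    [[4, 0, 0, 0, 0, 0], [4, 0, 0, 0, 0, 0], [4, 0, 0, 0, 0, 0], [3, 0, 0, 0, 0, 0], [2, 0, 0, 0, 0, 0], [-10, 0, 0, 0, 0, 0], [-15, 0, 0, 0, 0, 0], [0, 0, -45, 0, 0, 0]],
  ],
)

```text
clock: 15.4
position: [0.4491, -0.0583, 0.08]
ee_rot: [1.0, -0.018, -0.004, -0.0]
wrist_force: [1.0, 0.6, 0.8]
opening: 0.0917
grasp_force: 0.0
```

carry_out(
  motion=[
    [[0, 0, -45, 0, 0, 0], [0, 30, -45, 0, 0, 0], [0, 40, 0, 0, 0, 0], [0, 40, 0, 0, 0, 0], [0, 20, 0, 0, 0, 0], [0, 0, 0, 0, 0, 0], [0, 0, 0, 0, 0, 0], [0, 0, 0, 0, 0, 0]],
  ],
  grip=-1,
)

```text
clock: 16.4
position: [0.4488, -0.1868, 0.1718]
ee_rot: [1.0, -0.017, 0.0, -0.0]
wrist_force: [-0.1, -0.5, 0.2]
opening: 0.0158
grasp_force: 0.0
```

```bash
python3 look.py pics/l2.png
```

```text
16.4 [ 0.4488 -0.1868  0.1718] tcp board [ 0.0101 -0.2252] yaw -1.94 [-0.1 -0.5  0.2]
wood: board centre [ 0.0673 -0.0977] [0.0437 0.2191] 0.09
fence edge x [0.0969 0.0971 0.0973]
```

carry_out(
  motion=[
    [[28, 18, 0, 0, 0, 0], [28, 19, 0, 0, 0, 0], [0, 0, 40, 0, 0, 0], [0, 0, 45, 0, 0, 0], [0, 0, 35, 0, 0, 0], [0, 0, 15, 0, 0, 0], [0, -8, 0, 0, 0, 0], [0, -8, 0, 0, 0, 0]],
  ],
)

```text
clock: 17.45
position: [0.5051, -0.2104, 0.0381]
ee_rot: [1.0, -0.018, 0.001, 0.0]
wrist_force: [0.9, -0.2, 0.1]
opening: 0.0008
grasp_force: 0.0
```

carry_out(
  motion=[
    [[0, -5, 0, 0, 0, 0], [0, -5, 0, 0, 0, 0], [0, -5, 0, 0, 0, 0], [0, -5, 0, 0, 0, 0], [0, -5, 0, 0, 0, 0], [0, -5, 0, 0, 0, 0], [0, -5, 0, 0, 0, 0], [0, 0, 0, 0, 0, 0]],
  ],
)

```text
clock: 18.45
position: [0.5053, -0.1756, 0.0367]
ee_rot: [1.0, -0.018, -0.0, -0.0]
wrist_force: [-0.0, -0.2, 0.2]
opening: 0.0005
grasp_force: 0.0
```

carry_out(
  motion=[
    [[0, -4, 0, 0, 0, 0], [0, -4, 0, 0, 0, 0], [0, -5, 0, 0, 0, 0], [0, -6, 0, 0, 0, 0], [0, -6, 0, 0, 0, 0], [0, -6, 0, 0, 0, 0], [0, -5, 0, 0, 0, 0], [0, -4, 0, 0, 0, 0]],
  ],
)

```text
clock: 19.45
position: [0.5067, -0.1358, 0.0367]
ee_rot: [1.0, -0.018, 0.0, -0.0]
wrist_force: [0.2, -2.3, -0.8]
opening: 0.0004
grasp_force: 0.9
```

```bash
python3 look.py pics/l3.png
```

```text
19.45 [ 0.5067 -0.1358  0.0367] tcp board [ 0.0662 -0.1721] yaw -2.04 [ 0.2 -2.3 -0.8]
wood: board centre [ 0.0493 -0.0845] [0.0551 0.0055] 89.97
wood: board centre [ 0.0803 -0.101 ] [0.1126 0.0236] 89.98
fence edge x [0.0978 0.0978 0.0978]
```

carry_out(
  motion=[
    [[0, -2, 0, 0, 0, 0], [0, -2, 0, 0, 0, 0], [0, -2, 0, 0, 0, 0], [0, -1.5, 0, 0, 0, 0], [0, -1, 0, 0, 0, 0], [0, -1, 0, 0, 0, 0], [0, 0, 0, 0, 0, 0], [0, 0, 0, 0, 0, 0]],
  ],
)

```text
clock: 20.5
position: [0.5068, -0.1308, 0.0368]
ee_rot: [1.0, -0.02, -0.0, 0.002]
wrist_force: [-0.3, -14.6, -0.4]
opening: 0.0003
grasp_force: 7.0
```

carry_out(
  motion=[
    [[0, 10, 0, 0, 0, 0], [0, 15, 0, 0, 0, 0], [0, 10, -20, 0, 0, 0], [-30, 0, -40, 0, 0, 0], [-30, -50, -40, 0, 0, 0], [-30, -60, -40, 0, 0, 0], [0, -60, 0, 0, 0, 0], [0, 0, 0, 0, 0, 0]],
  ],
)

```text
clock: 21.5
position: [0.4311, -0.0024, 0.1651]
ee_rot: [1.0, -0.014, 0.001, -0.001]
wrist_force: [-0.5, -0.9, -0.3]
opening: 0.0004
grasp_force: 0.0
```

```bash
python3 look.py pics/l4.png
```

```text
21.5 [ 0.4311 -0.0024  0.1651] tcp board [-0.0141 -0.0415] yaw -1.62 [-0.5 -0.9 -0.3]
wood: board centre [-0.0484  0.1166] [0.0444 0.0616] 0.43
wood: board centre [ 0.0676 -0.0423] [0.2181 0.0443] 89.75
fence edge x [0.0961 0.0966 0.097 ]
arm y [0.0673 0.0725 0.0846] z by x [(0.055, 0.0927), (0.065, 0.0929), (0.078, 0.093)]
```

View pics/l4.png

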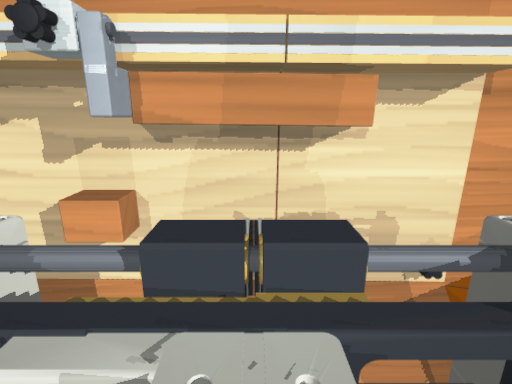

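The blank butts against the stop, with a gap of about 6.5 mm to the fence. Last push into the fence, with open fingers.

carry_out(
  motion=[
    [[0, 18, 0, 0, 0, 0.4], [0, 0, 30, 0, 0, 0], [0, 0, 40, 0, 0, 0], [0, 0, 40, 0, 0, 0], [0, 0, 18, 0, 0, 0], [15, 0, 0, 0, 0, 0], [15, 0, 0, 0, 0, 0], [10, 0, 0, 0, 0, 0]],
  ],
  grip=1,
)

```text
clock: 22.55
position: [0.4726, -0.0268, 0.037]
ee_rot: [1.0, -0.022, 0.001, -0.0]
wrist_force: [-0.7, 0.5, 0.2]
opening: 0.0755
grasp_force: 0.0
```

carry_out(
  motion=[
    [[5, 0, 0, 0, 0, 0], [3, 0, 0, 0, 0, 0], [3, 0, 0, 0, 0, 0], [2, 0, 0, 0, 0, 0], [2, 0, 0, 0, 0, 0], [1, 0, 0, 0, 0, 0], [0, 0, 0, 0, 0, 0], [0, 0, 0, 0, 0, 0]],
  ],
)

```text
clock: 23.55
position: [0.4862, -0.0272, 0.0361]
ee_rot: [1.0, -0.021, 0.0, 0.0]
wrist_force: [-0.9, -0.7, -1.1]
opening: 0.0917
grasp_force: 0.6
```

carry_out(
  motion=[
    [[1, 0, 0, 0, 0, 0], [1, 0, 0, 0, 0, 0], [1, 0, 0, 0, 0, 0], [1, 0, 0, 0, 0, 0], [1, 0, 0, 0, 0, 0], [1, 0, 0, 0, 0, 0], [0, 0, 0, 0, 0, 0], [0, 0, 0, 0, 0, 0]],
  ],
)

```text
clock: 24.55
position: [0.4875, -0.0274, 0.0355]
ee_rot: [1.0, -0.02, -0.004, 0.001]
wrist_force: [-16.1, 0.7, 11.0]
opening: 0.0918
grasp_force: 7.9
```

carry_out(
  motion=[
    [[-6, 0, 0, 0, 0, 0], [-15, 0, 0, 0, 0, 0], [-20, 0, 0, 0, 0, 0], [-15, -5, -40, 0, 0, 0], [0, -10, -45, 0, 0, 0], [0, -10, -45, 0, 0, 0], [0, 0, 0, 0, 0, 0], [0, 0, 0, 0, 0, 0]],
  ],
  grip=-1,
)

```text
clock: 25.55
position: [0.4367, -0.0004, 0.1657]
ee_rot: [1.0, -0.022, 0.0, 0.0]
wrist_force: [-0.6, 0.2, -0.6]
opening: 0.0163
grasp_force: 0.0
```

```bash
python3 look.py pics/l5.png; python3 - <<'E'
import cv2;i=cv2.imread("pics/l5.png");cv2.imwrite("pics/l5c.png",cv2.resize(i[:150,50:450],(800,300),interpolation=cv2.INTER_CUBIC))
E
```

```text
25.55 [ 4.367e-01 -4.000e-04  1.657e-01] tcp board [-0.0086 -0.0393] yaw -2.48 [-0.6  0.2 -0.6]
wood: board centre [-0.0461  0.1166] [0.062  0.0406] 89.53
wood: board centre [ 0.0748 -0.0425] [0.2182 0.0442] 89.96
fence edge x [0.0888 0.0967 0.0972]
arm y [0.0674 0.0725 0.0845] z by x [(0.055, 0.0927), (0.065, 0.0929), (0.078, 0.0929)]
```

View pics/l5c.png

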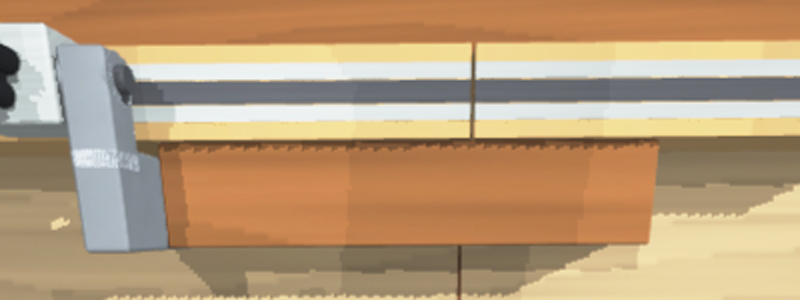

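The far face lies on the fence: its edge measures 0.097 and the fence 0.097. The left end is at 0.0675 against the stop face at 0.0674, and the arm is level. Handing in.

```bash
python3 -c "
from bench import sign_off
print(sign_off())"
```

```text
the job is handed in; nothing more can be done
None
```

The job is handed in, with no verdict returned: at the last look the flip stop was fully down, and the blank lay flat against the fence with its end butted on the stop, within about 1 mm by camera. The first presses on the stop arm jammed at up to about 76 N at the wrist, so I backed off and finished from the top of its leg.

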